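# Lock a bayonet arbor into a welding turntable

### The arm

A 7-joint arm with a two-finger parallel gripper is mounted at the origin on the work surface. World frame = base frame: x ahead of the robot, y to its left, z up, the work surface at z = 0. Lengths are in mm, angles in rad, forces in N, time in s.
With the tool pointing down it reaches from about 425 to 875 mm from the base axis. Payload 8.4 kg.
Tool frame: the origin (TCP) lies between the finger pads; the fingertips stand 25 mm ahead of it and the grasp point (between the pads) lies 6 mm ahead of it; z points along the fingers, y is the line along which they close (so a half turn about z gives the same grasp; the last joint's range is limited). The gripper opens to 87 mm and grips with 3 to 60 N. Pads are 19 mm wide; open, the fingers measure 117 mm over their backs; the gripper's body (75 mm by 190 mm) begins 51 mm behind the grasp point.
Start: joints at [-1.218, 0.333, 0.04, 1.465, -0.013, 1.343, -0.059], TCP at [283.778, 584.752, 247.546] pointing down, gripper open.
Joint ranges: [-2.58, 2.58], [-0.38, 2.09], [-1.3, 1.39], [0.25, 2.4], [-1.5, 4.64], [0.08, 2.09], [-2.65, 2.65]. Speed limits (rad/s): [2.22, 2.22, 2.79, 2.79, 3.14, 3.14, 3.14].

### API

Orientations are given as a rotation vector (axis times angle).
In Python, from workcell import r gives the robot as it stands. Calls block until the motion is done:
- r.goto(position, orientation): joint-space move of the TCP to a pose.
- r.move_l(position, ori=None, vel=150): straight line of the TCP; ori=None keeps the orientation; vel is the mean speed in mm/s.
- r.move_joints(angles): joint-space move.
- r.grip(opening, effort=None): opening from 0.0 (shut) to 1.0 (fully open); effort is the grip in N (None keeps the last); returns when the fingers have stopped.
- r.dwell(seconds).
- r.inverse_kinematics(position, orientation): joint angles nearest the present ones, or None.
- r.read_state(): the state.
- r.camera(name): name is "scene" or "side" or "wrist"; returns a dict with "pixels" (400x640x3 uint8, red, green, blue), "range_z" (400x640 float32, mm along the optical axis (not along the pixel's ray), 0 where there is no reading), "fx", "fy", "cx", "cy" (pixels), "dist" ([k1, k2, p1, p2, k3] as OpenCV has them; the pictures are not rectified), "eye" and "attitude" of the camera in the world. Camera axes: x right, y down, z forward; pixel columns grow to the right and rows downward; lengths in mm; the calibration is good to about 2 mm. A picture is of the moment at which its call begins.
A pose or a line that the arm cannot do raises r.IKError and nothing moves.
- r.finish_job(): hands the job in; it is judged then, once.
The state is a dict: "time": time; "q": joint angles; "qd": joint speeds; "joint_torque": joint torques, N m; "ee_pos": TCP position; "tool_rot": TCP orientation; "contact_force": force on the tool from outside, world axes, zero at the start; "torque": the same for the moment, N m; "width": opening from 0.0 (shut) to 1.0 (fully open); "finger_force": force on a finger pad.
Only numpy, scipy, OpenCV 4.12 (cv2) and the standard library are available. Lean on these libraries where they do the work, as an engineer would, in place of code of your own. Each camera call takes 0.05 s, during which the arm holds its last target. There are 200 camera calls.

### The job

Take the red dust cap off the turntable's socket and set it down flat, knob up, in the empty half of the grey tray. Then take the blue-handled arbor from the rack, lower it into the socket and, pressing lightly, not ramming it, turn it until its key drops through the groove; turn it on clockwise (seen from above) until it drops a second time and its flange lies flush on the rim. Let go, and leave everything else where it is.

Things in the scene. Friction and masses are not known exactly. Their poses are not given: they have to be found in the camera images.
- turntable: Blue welding turntable, fixed: round base 150 mm across, 34 mm high, on it a collar 88 mm across with a steel rim 66 mm above the bench. Origin: centre of its underside; z up; x points to the small yellow mark on the base. In the collar is the socket, an upright round bore 47 mm across, 56 mm deep.
- mouth (a point): Centre of the socket's mouth, at rim height (66 mm above the bench); axes as the turntable's.
- ledge (a point): Point on the bore's axis at the top of the brass ledge, 31 mm below the rim; axes as the turntable's, NOT the groove's. The ledge, 6 mm thick, fills the bore but for a straight groove 14 mm wide right across it. The groove's direction is not reported: anywhere within 50 degrees either side of the turntable's x axis (as a line). It does not turn.
- lower_ledge (a point): Point on the bore's axis at the top of a second ledge, 48 mm below the rim, under an 11 mm high free space. It has a like groove 14 mm wide and 8 mm deep, turned 60 degrees clockwise (seen from above) from the first. Axes as the turntable's.
- cap: Red plastic dust cap, 60 g, on the socket at the start: disc 68 mm across and 6 mm thick with a round plug 41 mm across and 8 mm long below it and a round knob 24 mm across from 6 to 40 mm above the disc's underside. Origin: centre of the disc's underside, which lies on the rim; z up. Set down it stands on its plug, origin 8 mm above the support.
- arbor: Steel arbor with blue handle, about 0.35 kg, hanging by its flange in one of the rack's holes, any way round. Origin: centre of the flange's underside; z up, x along handle and key. Flange 56 mm across, 6 mm thick. Handle: bar 50 mm long (x), 16 mm wide, from 6 to 46 mm above the origin. Below: body 44 mm across down to 29 mm (edge bevelled), neck 12 mm across, then the key.
- key_foot (a point): Middle of the underside of the arbor's brass key, 54 mm below its origin; x along the key, a bar 40 mm long (x), 9 mm wide, 8 mm high. With the key resting on the first ledge the flange stands 23 mm above the rim; after the first drop 6 mm above it; after the second drop flush on it (0). The arbor stands by itself in the bore when let go.
- rack: Grey steel rack, 220 x 90 x 72 mm, fixed, with two upright through holes 49 mm across at x = -55 and +55 mm in its frame. Origin: centre of its underside. Rack and tray may stand on either side of the turntable.
- tray: Grey plastic tray, 230 x 130 x 35 mm, fixed; walls and floor 4 mm, a low wall at x = 0 divides it into two halves. Origin: centre of its underside. The half with negative x (centre x = -57 mm) is empty; the other holds the flange ring.
- spare: The other arbor, with a round yellow knob (24 mm across, to 42 mm above its flange's underside), same flange and body but no key, in the other hole of the rack; leave it. Origin: centre of the flange's underside.
- flange_ring: Dark steel ring 68 mm across, 12 mm high, lying in the tray's other half; leave it. Origin: centre of its underside.
- pipe: Bystander: metal pipe offcut standing on end, 60 mm across, 110 mm high. Origin: centre of its underside.
- spray: Bystander: white and green aerosol can, 56 mm across, 170 mm high. Origin: centre of its underside.
- can: Bystander: yellow tin, 66 mm across, 100 mm high. Origin: centre of its underside.
- wrench: Bystander: steel wrench lying flat, 130 mm long (its x). Origin: its middle, underside.
- nut: Bystander: dark round nut 32 mm across, 16 mm high. Origin: centre of its underside.
- square: Bystander: red magnetic square, 52 x 52 x 20 mm. Origin: centre of its underside.
Mind the look-alikes: they are no part of the job. There is more than one size of the cap; the job needs the smallest.

How it is judged:
By the outcome, as a careful person would: the job done as asked, in the order asked, and still so for the second after the job is handed in, with the robot touching nothing.
It also fails if it takes over 72 s, if anything falls off the work surface, if the arm or the gripper's body presses on something with over 40 N, if the wrist force passes 120 N, or if a joint passes its speed limit or range.

## Working session

There is one attempt and no reset: what is moved stays moved. The work goes in short steps, each a Python script; the robot and the scene stay as the last script left them, time stands still between calls to the robot, and variables do not carry over. Pictures are saved under pics/ and viewed, at most 10 in all, crops included, and the job is handed in when it is done.

```bash
ls; mkdir -p pics; python3 - <<'E'
from workcell import r
import cv2,numpy as np,pickle
d={n:r.camera(n) for n in("scene","side")}
pickle.dump(d,open('c0.pkl','wb'))
for n,c in d.items():
    cv2.imwrite(f'pics/{n}0.png',c["pixels"][:,:,::-1]); print(n,c["eye"],c["attitude"],c["fx"],c["dist"])
s=r.read_state();print(s["time"],s["tool_rot"],s["width"])
E
```

```text
pics
scene [1254.19250732  -50.14881354  598.94345483] [-1.74527326 -1.55773038  0.80698548] 376.2671623937829 [-0.02689245  0.          0.          0.          0.        ]
side [ 313.02119028 -644.41358154  671.8536722 ] [-2.27919519  0.3756907  -0.17901878] 448.7994767853514 [0.03323253 0.         0.         0.         0.        ]
0.1 [-7.03615120e-01 -3.06149724e+00  2.23305283e-03] 0.9955995316033279
```

View pics/scene0.png

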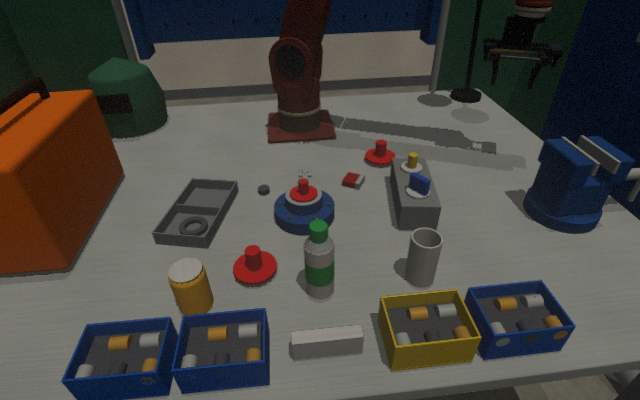

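View pics/side0.png

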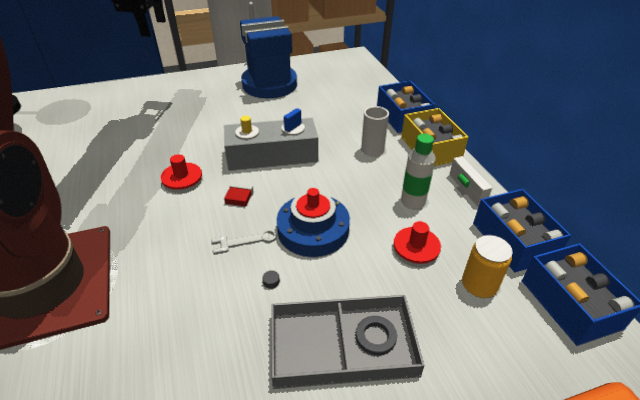

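The scene picture shows the red caps at (303,190), (380,155) and (255,265). The one on the turntable, (303,190) and side (313,200), is the smallest and the right one; the other two are larger and lie on the bench. For the handle, the blue bar at (420,184), side (292,121), is the arbor. The yellow knob at (412,160) is the spare. The empty tray half is the one without the ring: scene (212,193), side (307,338).

```bash
cat > h.py <<'E'
import cv2,numpy as np
from scipy.spatial.transform import Rotation as R
def ray(c,uv):
    K=np.array([[c["fx"],0,c["cx"]],[0,c["fy"],c["cy"]],[0,0,1.]])
    n=cv2.undistortPoints(np.array(uv,float).reshape(-1,1,2),K,np.array(c["dist"],float)).reshape(-1,2)
    return R.from_rotvec(c["attitude"]).apply(np.c_[n,np.ones(len(n))])   # scaled to depth 1
def onplane(c,uv,z):
    d=ray(c,uv); e=np.array(c["eye"]); return e+d*((z-e[2])/d[:,2])[:,None]
def cloud(c,mask):
    v,u=np.nonzero(mask&(c["range_z"]>0)); uv=np.c_[u,v]
    return np.array(c["eye"])+ray(c,uv)*c["range_z"][v,u][:,None],uv
def hsv(c): return cv2.cvtColor(c["pixels"],cv2.COLOR_RGB2HSV)
def red(c): h=hsv(c); return ((h[...,0]<8)|(h[...,0]>172))&(h[...,1]>150)&(h[...,2]>60)
def blue(c): h=hsv(c); return (abs(h[...,0].astype(int)-114)<12)&(h[...,1]>130)&(h[...,2]>40)
def yellow(c): h=hsv(c); return (abs(h[...,0].astype(int)-24)<7)&(h[...,1]>140)&(h[...,2]>60)
def down(yaw):  # tool x axis at angle yaw in world, z down
    return R.from_matrix(np.array([[np.cos(yaw),np.sin(yaw),0],[np.sin(yaw),-np.cos(yaw),0],[0,0,-1]])).as_rotvec()
def box(m,u0,u1,v0,v1):
    b=np.zeros_like(m);b[v0:v1,u0:u1]=1;return m&b
E
python3 - <<'E'
import pickle;from h import *
d=pickle.load(open('c0.pkl','rb'))
B={'scene':dict(cap=(285,323,175,215),arb=(405,435,172,196),spare=(402,420,150,168),tray=(150,245,172,250)),
   'side':dict(cap=(290,335,185,222),arb=(280,305,106,134),spare=(238,256,113,133),tray=(262,430,288,390))}
for n,c in d.items():
    for k,f,lo in(('cap',red,95),('arb',blue,105),('spare',yellow,100)):
        P,_=cloud(c,box(f(c),*B[n][k])); T=P[P[:,2]>lo]
        print(n,k,len(P),P[:,2].max().round(1),len(T),T.mean(0).round(1), T.min(0).round(),T.max(0).round())
        if k=='arb':
            e,v=np.linalg.eigh(np.cov(T[:,:2].T)); print('dir',v[:,1],e**.5)
    h=hsv(c); m=box(np.ones(h.shape[:2],bool),*B[n]['tray']); P,uv=cloud(c,m)
    T=P[(P[:,2]>28)&(P[:,2]<40)]; r=cv2.minAreaRect(T[:,:2].astype(np.float32)); print('tray',r,len(T))
    m=box(np.ones(h.shape[:2],bool),*((380,445,150,230) if n=='scene' else (220,322,110,170))); P,uv=cloud(c,m)
    T=P[(P[:,2]>67)&(P[:,2]<84)]; print('rack',cv2.minAreaRect(T[:,:2].astype(np.float32)))
    T,_=cloud(c,h[...,0]>=0); T=T[(abs(T[:,2]-34)<4)]; q=T[np.hypot(*(T[:,:2]-[600,0]).T)<300]
    m=yellow(c); P,_=cloud(c,m); print('yel base',[p.round() for p in P[(P[:,2]>20)&(P[:,2]<45)][:5]])
E
```

```text
scene cap 406 107.1 63 [518.7 -20.9 102.9] [505. -30.  96.] [527. -11. 107.]
scene arb 143 119.6 103 [556.8 249.4 115.4] [535. 232. 105.] [575. 268. 120.]
dir [-0.80619293 -0.59165273] [ 4.15054946 14.39149113]
scene spare 117 115.8 61 [448.3 265.3 109.7] [437. 256. 100.] [456. 278. 116.]
tray ((478.1483154296875, -287.0946044921875), (134.1417999267578, 232.21328735351562), 76.02144622802734) 683
rack ((496.6607360839844, 257.6011962890625), (91.48318481445312, 224.8368682861328), 81.0467758178711)
yel base [array([574.,   3.,  37.]), array([ 761., -220.,   43.]), array([ 763., -220.,   43.]), array([ 766., -220.,   43.]), array([ 765., -220.,   40.])]
side cap 688 105.3 101 [511.6 -23.8 101.9] [501. -34.  95.] [523. -10. 105.]
side arb 276 116.5 122 [548.2 245.3 112.1] [527. 231. 105.] [573. 264. 117.]
dir [-0.8509412  -0.52526096] [ 4.42125219 14.89005139]
side spare 142 114.5 72 [441.  262.4 108.5] [432. 255. 100.] [452. 276. 115.]
tray ((477.8211669921875, -286.30096435546875), (132.5908203125, 230.7515411376953), 75.95677947998047) 1503
rack ((495.9510498046875, 259.4190979003906), (96.57083129882812, 218.0231475830078), 80.38236999511719)
yel base [array([914., 378.,  44.]), array([882., 301.,  44.]), array([907., 230.,  43.]), array([912., 229.,  43.]), array([895., 230.,  43.])]
```

```bash
cat >> h.py <<'E'
def best(r,p,yaw,sym=np.pi):
    "yaw (mod sym) whose IK has joint 7 nearest zero"
    o=[]
    for k in range(-2,3):
        q=r.inverse_kinematics(list(p),down(yaw+k*sym).tolist())
        if q is not None: o.append((abs(q[6]),yaw+k*sym,q))
    return min(o,key=lambda t:t[0])[1:]
E
python3 - <<'E'
import pickle;from h import *;from workcell import r
d=pickle.load(open('c0.pkl','rb'));c=d['side']
h=hsv(c); P,_=cloud(c,box((h[...,0]>50)&(h[...,0]<75)&(h[...,1]>100),395,440,130,215)); print('spray',P.mean(0).round(),P.min(0).round(),P.max(0).round())
W={}
for n,p,t in(('arb',(551,247,240),0.55),('cap',(514,-22,230),None)):
    # handle grasp: tool y perpendicular to the handle => tool x along it
    y,q=best(r,p,t) if t is not None else best(r,p,0,.3)
    print(n,y,np.round(q,2)); r.move_joints(q); c=W[n]=r.camera('wrist'); print(c['eye'],c['attitude'],r.read_state()['time'])
    cv2.imwrite(f'pics/w_{n}.png',c['pixels'][:,:,::-1])
pickle.dump(W,open('c1.pkl','wb'))
cv2.imwrite('pics/w1.png',np.hstack([cv2.resize(W[n]['pixels'],(400,250))[:,:,::-1] for n in W]))
E
```

```text
spray [743. -21. 102.] [723. -38.  38.] [841. 154. 169.]
arb -5.733185307179586 [-0.92  0.26  0.51  1.62 -0.13  1.3  -1.41]
[614.70763136 288.62111426 376.32817435] [ 2.52450824 -1.40670727 -0.19976741] 1.7333
cap 0.6 [-0.7   0.06  0.69  1.84 -0.04  1.25 -0.97]
[576.61141719  23.22768947 366.61632226] [ 2.55633037 -1.34312805 -0.1899091 ] 2.8417
```

View pics/w1.png

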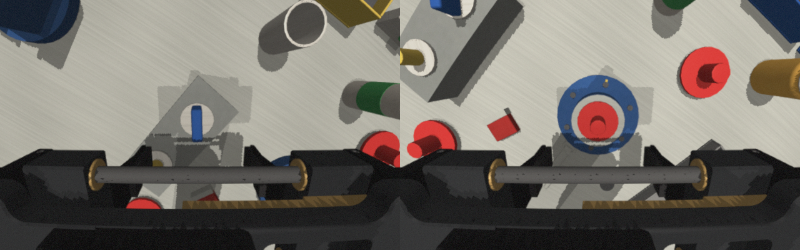

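The crops show the arbor's blue handle at (197,122) on its white flange in the rack hole, with the yellow-knob spare left of and below it. The cap's knob is at (598,122) on the turntable, with the yellow mark near (606,82). Both choices hold. Next I measure them.

```bash
python3 - <<'E'
import pickle;from h import *
W=pickle.load(open('c1.pkl','rb'))
c=W['cap'];P,uv=cloud(c,box(red(c),270,370,140,235));T=P[P[:,2]>103]
print('knob top',P[:,2].max(),len(T),cv2.minEnclosingCircle(T[:,:2].astype(np.float32)),T.mean(0))
D=P[(P[:,2]>68)&(P[:,2]<76)];print('disc',cv2.minEnclosingCircle(D[:,:2].astype(np.float32)))
m=blue(c);P,_=cloud(c,m);P=P[(abs(P[:,2]-34)<4)&(np.hypot(*(P[:,:2]-[514,-22]).T)<110)];print('base',cv2.minEnclosingCircle(P[:,:2].astype(np.float32)),P[:,2].mean())
P,uv=cloud(c,box(yellow(c),250,400,100,240));k=P[:,2]<45;print('mark',P[k].mean(0),uv[k].mean(0),k.sum())
c=W['arb'];P,uv=cloud(c,box(blue(c),280,350,150,240));T=P[P[:,2]>112]
print('handle',P[:,2].max(),len(T),cv2.minAreaRect(T[:,:2].astype(np.float32)),T.mean(0))
h=hsv(c);P,_=cloud(c,box((h[...,1]<60)&(h[...,2]>130),270,360,150,240));T=P[abs(P[:,2]-78)<4];print('flange',cv2.minEnclosingCircle(T[:,:2].astype(np.float32)),len(T))
E
```

```text
knob top 108.04357436805753 493 ((512.8394775390625, -20.888151168823242), 11.80996036529541) [513.05370583 -20.68803449 105.33993897]
disc ((512.6942138671875, -20.23372459411621), 33.281272888183594)
base ((512.6824951171875, -21.173805236816406), 73.78926086425781) 34.36659153154831
mark [574.40291407   3.8926293   36.90818266] [330.         128.71428571] 7
handle 119.43759847636056 794 ((550.8397827148438, 251.02529907226562), (47.66682815551758, 14.819924354553223), 32.51615524291992) [551.55723952 251.53498322 117.32402127]
flange ((549.8587036132812, 250.3305206298828), 27.926979064941406) 1354
```

```bash
python3 - <<'E'
import pickle;from h import *;from workcell import r
a=np.radians(-14.0)
C=np.array([512.8,-20.8]);T=np.array([422.7,-272.9])
yT,qT=best(r,(*T,150),a); o=down(yT).tolist()
print(yT,np.round(qT,2)); r.grip(.6)
r.goto([*C,150],o); r.move_l([*C,101]); r.grip(0,20); s=r.read_state(); print(s['width']*87,s['finger_force'],s['ee_pos'])
r.move_l([*C,150]); s=r.read_state(); print(s['width']*87,s['contact_force'])
r.goto([*T,110],o); r.move_l([*T,50],vel=80)
r.move_l([*T,47],vel=15); s=r.read_state(); print(s['contact_force'],s['ee_pos'])
r.grip(.45); r.move_l([*T,130]); print(r.read_state()['time'])
p=[500,-35,250]; y,q=best(r,p,.6); r.move_joints(q); r.dwell(.2)
c={n:r.camera(n) for n in('wrist','side')}; pickle.dump(c,open('c2.pkl','wb'))
cv2.imwrite('pics/w2.png',np.hstack([cv2.resize(c['wrist']['pixels'][100:260,220:420],(480,384)),c['side']['pixels'][16:400,180:500]])[:,:,::-1])
print(r.read_state()['time'])
w=c['side'];P,_=cloud(w,box(red(w),265,345,290,380)); print('cap',cv2.minEnclosingCircle(P[:,:2].astype(np.float32)),P[:,2].max(),P[:,2].min())
E
```

```text
6.03883921190038 [-0.46  0.16  1.04  1.98 -0.16  1.09 -1.17]
23.654980956058704 20.000009858049452 [512.95662499 -20.75466158 101.27437272]
23.367426743303074 [ 0.0251869  -1.32092188 -0.38185084]
[ 1.17986662 -0.7305762   1.34075987] [ 423.1473522  -272.98498912   47.29026785]
9.675
11.05
cap ((423.9041748046875, -272.5575866699219), 34.40945053100586) 53.25033640526294 0.9665955952056038
```

View pics/w2.png

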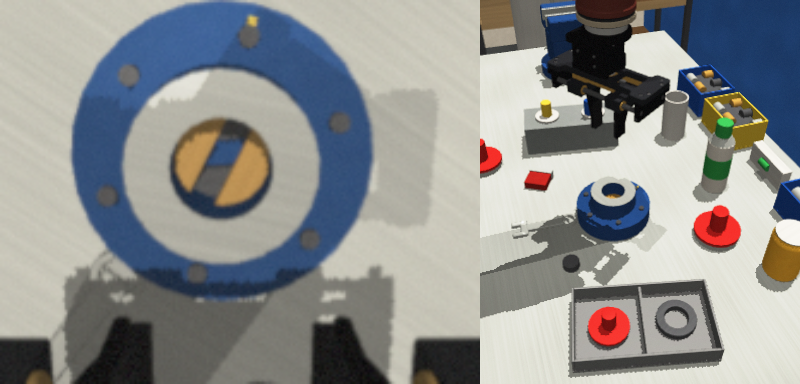

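The crop shows the empty bore centred near (222,168), with the groove running from lower left (205,190) to upper right (240,130) between two brass segments. The side view shows the cap flat, knob up, in the empty tray half at (609,325). Now I get the groove angle from the brass segment edges.

```bash
python3 - <<'E'
import pickle;from h import *
c=pickle.load(open('c2.pkl','rb'))['wrist'];h=hsv(c)
m=box((h[...,0]>8)&(h[...,0]<28)&(h[...,1]>90)&(h[...,2]>70),285,338,145,195).astype(np.uint8)
n,l,s,cc=cv2.connectedComponentsWithStats(m)
for i in range(1,n):
    if s[i,4]<60: continue
    v,u=np.nonzero(l==i);P=onplane(c,np.c_[u,v],35)[:,:2]; hu=cv2.convexHull(P.astype(np.float32));ap=cv2.approxPolyDP(hu,1.5,True)[:,0]
    e=np.roll(ap,-1,0)-ap;j=np.argmax(np.hypot(*e.T))
    print(s[i],P.mean(0).round(1),'edge',ap[j],np.hypot(*e[j]),np.degrees(np.arctan2(*e[j][::-1]))%180)
rim=(h[...,1]<60)&(h[...,2]>120);P,_=cloud(c,box(rim,255,365,125,210));T=P[abs(P[:,2]-66)<4];print('rim',cv2.minEnclosingCircle(T[:,:2].astype(np.float32)))
Q,_=cloud(c,box(yellow(c),310,340,95,120));print('mark',np.median(Q,0))
E
```

```text
[293 150  21  30 334] [508.1  -8.3] edge [489.59393  -16.056211] 38.91032 6.613902
[310 155  22  31 376] [513.1 -34.7] edge [529.0575 -25.1817] 34.75513 7.9342804
rim ((512.1944580078125, -21.187049865722656), 44.931556701660156)
mark [574.13578023   3.99772713  37.36564524]
```

```bash
python3 - <<'E'
import pickle;from h import *;from workcell import r
A=np.array([550.6,250.7]);C=np.array([512.6,-20.9]);hd=np.radians(32.5)
for k in(0,1):
    for w in(27,7,-20,-53,-58):
        q=r.inverse_kinematics([*C,110],down(np.radians(w)+k*np.pi).tolist());print(k,w,None if q is None else np.round(q,2))
y,q=best(r,(*A,170),hd);print(y,np.round(q,2)); o=down(y).tolist()
r.grip(.6); r.goto([*A,170],o); r.move_l([*A,110]); r.grip(0,45);s=r.read_state();print(s['width']*87,s['finger_force'],s['ee_pos'],s['contact_force'])
r.move_l([*A,116],vel=40); r.move_l([*A,185]); r.dwell(.2); s=r.read_state();print(s['width']*87,s['ee_pos'],s['contact_force'],s['torque'],s['time'])
c=r.camera('side');cv2.imwrite('pics/s3.png',c['pixels'][40:240,200:400,::-1])
E
```

```text
0 27 [-0.99  0.31  1.1   2.   -0.32  1.03 -0.84]
0 7 [-0.99  0.31  1.1   2.   -0.32  1.03 -1.19]
0 -20 [-0.99  0.3   1.09  2.   -0.32  1.03 -1.67]
0 -53 [-1.03  0.34  1.16  2.   -0.36  1.04 -2.2 ]
0 -58 [-1.04  0.34  1.17  2.   -0.37  1.04 -2.28]
1 27 [-0.78  0.23  0.83  1.99 -0.2   1.01  2.18]
1 7 [-0.8   0.23  0.86  1.99 -0.21  1.01  1.84]
1 -20 [-0.84  0.24  0.9   1.99 -0.22  1.01  1.39]
1 -53 [-0.9   0.26  0.97  1.99 -0.25  1.01  0.84]
1 -58 [-0.91  0.26  0.98  1.99 -0.26  1.02  0.76]
-5.715953300281429 [-1.21  0.4   0.89  1.71 -0.33  1.19 -1.23]
15.921813525682031 44.98172918334603 [550.67231859 250.69417932 110.09566866] [-0.53588059  0.19545261  0.87546259]
15.463620978314385 [549.99612554 250.52014756 183.82333571] [-0.07590277 -0.0611316  -4.22154725] [-0.12347056  0.14021211 -0.01876048] 15.1417
```

View pics/s3.png

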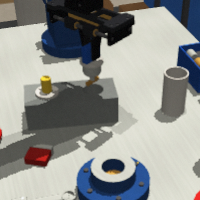

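The crop shows the arbor hanging from the gripper at (93,70), clear of the rack, with the spare untouched at (46,88) and the bore open at (113,167).

```bash
python3 - <<'E'
from h import *;from workcell import r
C=np.array([512.6,-20.9]);o=down(np.radians(27)).tolist()
r.goto([*C,185],o); r.dwell(.2); s=r.read_state(); d=C-np.array(s['ee_pos'][:2]); print('bias',d,s['contact_force'],s['ee_pos'][2]); f0=s['contact_force'][2]
X=C+d; r.move_l([*X,138],vel=80); r.dwell(.1)
z=138
while z>118:
    z-=1; r.move_l([*X,z],vel=25); s=r.read_state(); f=np.array(s['contact_force']); print(z,np.round(s['ee_pos'],1),f.round(1))
    if f[2]-f0>5: break
print(r.read_state()['time'])
E
```

```text
bias [-0.43635524 -1.40347462] [ 0.60985263  0.43129596 -3.18126721] 184.98197912127893
137 [512.2 -22.2 137.2] [ 0.   0.7 -4.3]
136 [512.1 -22.3 136. ] [-0.1 -0.4 -3.3]
135 [512.1 -22.3 134.9] [-0.1  0.3 -3.8]
134 [512.1 -22.3 133.9] [-0.7  1.3 -3.9]
133 [512.1 -22.3 132.9] [ 0.7  0.5 -3.5]
132 [512.1 -22.3 131.9] [ 0.1  0.  -3.8]
131 [512.1 -22.3 130.9] [ 0.6  0.4 -4.3]
130 [512.1 -22.3 129.9] [-0.3  0.1 -3.3]
129 [512.1 -22.3 129. ] [ 0.3 -0.6 -4.4]
128 [512.1 -22.3 127.9] [-0.7  0.5 -3.4]
127 [512.3 -22.3 127.1] [ 0.7 -0.4 -3.1]
126 [512.7 -22.3 126.8] [-3.2  1.1  9.2]
20.3
```

```bash
cat > turn.py <<'E'
from h import *;from workcell import r
C=np.array([512.6,-20.9]);f0=-3.7
def press(z,yaw,n=1):
    r.move_l([*C,z],down(np.radians(yaw)).tolist(),vel=40); s=r.read_state()
    return s['ee_pos'][2],s['contact_force'][2]-f0,s
def turn(z,yaw,end,zdrop,step=2.5):
    "turn clockwise under a light press until the tool sinks below zdrop"
    while yaw>end:
        yaw-=step; zm,f,s=press(z,yaw); z+=np.clip((f-6)/15,-.8,.5)
        print(round(yaw,1),round(z,2),np.round(s['ee_pos'],1),np.round(s['contact_force'],1),np.round(s['torque'][2],2),round(s['width']*87,1),round(s['time'],1))
        if zm<zdrop: return z,yaw,True
        if f>25: break
    return z,yaw,False
def sink(z,yaw,zmin):
    while z>zmin:
        z-=1; zm,f,s=press(z,yaw); print('sink',z,np.round(s['ee_pos'],1),np.round(s['contact_force'],1),np.round(s['torque'][2],2))
        if f>6: break
    return z
E
python3 - <<'E'
from turn import *
z,y,ok=turn(126.5,27,-8,126-.8)
print(ok)
if ok: z=sink(z,y,108)
print(z,y,r.read_state()['time'])
E
```

```text
24.5 126.65 [513.  -21.1 126.9] [-0.7 -0.6  4.5] -0.06 15.7 20.6
22.0 126.69 [513.  -21.  126.9] [-0.2 -0.3  2.9] -0.03 15.5 20.8
19.5 126.69 [512.8 -20.8 126.7] [-0.7 -0.6  2.4] 0.01 15.6 21.1
17.0 126.6 [512.6 -20.7 126.6] [-0.1  0.6  1. ] -0.05 15.3 21.3
14.5 126.52 [512.4 -20.6 126.5] [-0.3  1.4  1. ] 0.02 15.5 21.6
12.0 126.01 [512.1 -21.2 126.1] [-0.2 -0.2 -5.2] -0.05 15.9 21.8
9.5 125.57 [512.4 -21.1 125.8] [ 0.7  0.3 -4.4] -0.02 15.9 22.1
7.0 125.15 [512.5 -21.  125.5] [-0.2 -0.2 -3.9] 0.01 15.5 22.3
4.5 124.7 [512.6 -20.9 125.1] [-0.6 -0.8 -4.5] -0.04 15.9 22.6
True
sink 123.6987988637357 [512.5 -20.9 123.6] [ 0.2  0.8 -3.9] -0.07
sink 122.6987988637357 [512.5 -20.9 122.6] [ 0.4  0.7 -4.4] 0.03
sink 121.6987988637357 [512.6 -20.9 121.6] [ 0.5  0.4 -3.3] 0.01
sink 120.6987988637357 [512.6 -20.9 120.6] [-0.2  0.  -3.5] -0.04
sink 119.6987988637357 [512.5 -20.9 119.6] [ 0.1  0.4 -3.4] 0.06
sink 118.6987988637357 [512.5 -20.9 118.6] [-0.3 -0.  -3.5] 0.05
sink 117.6987988637357 [512.6 -20.9 117.6] [ 0.   0.5 -4.3] 0.01
sink 116.6987988637357 [512.5 -20.9 116.6] [-0.6 -0.4 -3. ] -0.02
sink 115.6987988637357 [512.6 -20.9 115.6] [ 0.9 -0.9 -4.2] 0.01
sink 114.6987988637357 [512.6 -20.9 114.6] [ 0.8  0.  -4. ] -0.08
sink 113.6987988637357 [512.6 -20.9 113.6] [-0.5 -0.5 -3.6] -0.01
sink 112.6987988637357 [512.6 -20.9 112.6] [ 0.3  0.2 -4.3] 0.08
sink 111.6987988637357 [512.6 -20.9 111.6] [-0.5  0.1 -3.8] -0.0
sink 110.6987988637357 [512.6 -20.9 110.6] [-0.7  0.6 -4.7] 0.01
sink 109.6987988637357 [512.9 -20.9 110. ] [-1.9 -0.2  2.6] -0.01
109.6987988637357 4.5 26.3
```

```bash
python3 - <<'E'
from turn import *
z,y,ok=turn(109.7,4.5,-70,109)
print(ok)
if ok: z=sink(z,y,102.5)
s=r.read_state();print(z,y,s['time'],s['ee_pos'],s['contact_force'])
E
```

```text
2.0 109.83 [513.  -20.9 110. ] [-0.8  0.2  4.3] -0.01 15.8 26.6
-0.5 109.91 [512.9 -20.9 110. ] [-0.3  0.5  3.5] -0.06 15.5 26.8
-3.0 109.95 [512.8 -20.9 110. ] [0.6 0.5 2.9] -0.05 15.7 27.1
-5.5 110.05 [512.7 -20.9 110. ] [0.7 0.1 3.8] -0.05 15.8 27.3
-8.0 110.06 [512.6 -20.9 110. ] [-0.7 -1.1  2.4] -0.01 15.7 27.6
-10.5 110.08 [512.5 -20.9 110. ] [0.7 0.2 2.6] -0.12 15.4 27.8
-13.0 110.15 [512.5 -20.9 110. ] [-0.6 -0.   3.4] -0.06 15.9 28.1
-15.5 110.05 [512.4 -20.9 110. ] [0.2 0.1 0.7] -0.02 15.7 28.3
-18.0 110.05 [512.6 -20.9 110. ] [-0.4  0.5  2.3] -0.02 15.8 28.6
-20.5 110.05 [512.6 -20.9 110. ] [-0.5  0.1  2.4] -0.07 15.4 28.8
-23.0 109.99 [512.6 -20.9 110. ] [-0.7 -0.6  1.4] -0.06 15.9 29.1
-25.5 109.94 [512.6 -20.9 110. ] [0.  0.6 1.5] -0.02 15.5 29.3
-28.0 109.94 [512.7 -20.9 110. ] [-0.1 -0.5  2.4] -0.06 15.5 29.6
-30.5 109.95 [512.6 -20.9 110. ] [ 0.9 -0.1  2.4] -0.07 15.6 29.8
-33.0 109.98 [512.6 -20.9 110. ] [-0.5 -0.1  2.7] -0.03 15.9 30.1
-35.5 109.98 [512.6 -20.9 110. ] [-0.1  0.2  2.3] -0.01 15.7 30.3
-38.0 109.88 [512.6 -20.9 109.9] [-0.1  0.5  0.7] -0.02 15.4 30.6
-40.5 109.77 [512.5 -20.9 109.8] [-0.6  0.6  0.8] 0.05 15.8 30.8
-43.0 109.51 [512.4 -20.9 109.6] [ 0.  -0.2 -1.7] 0.01 15.9 31.1
-45.5 109.03 [512.3 -20.8 109.2] [ 0.5 -0.4 -4.9] -0.03 15.9 31.3
-48.0 108.64 [512.4 -20.9 108.9] [-0.3  0.5 -3.6] -0.08 15.7 31.6
True
sink 107.64073781497966 [512.5 -20.9 107.5] [-0.5  0.1 -4.5] 0.02
sink 106.64073781497966 [512.5 -20.9 106.6] [ 0.5  1.5 -3.5] -0.03
sink 105.64073781497966 [512.5 -20.9 105.6] [ 0.4 -0.4 -3.3] 0.03
sink 104.64073781497966 [512.6 -20.9 104.6] [-0.4 -0.4 -3.1] 0.01
sink 103.64073781497966 [512.7 -21.  104. ] [-4.3  0.8  5.3] 0.08
103.64073781497966 -48.0 32.8 [512.71709257 -20.96060698 104.02580008] [-4.30445026  0.75745919  5.34677851]
```

Flush at the expected height of 104 mm. Now I release, back off and check.

```bash
python3 - <<'E'
from turn import *
r.grip(.45); r.move_l([*C,200]); r.goto([430,200,300],down(.6).tolist()); r.dwell(.3)
c=r.camera('side');P,_=cloud(c,box(blue(c),295,335,160,215));P=P[P[:,2]>78];print('handle top',P[:,2].max(),P.mean(0).round(1))
h=hsv(c);P,_=cloud(c,box((h[...,1]<70)&(h[...,2]>100),285,342,180,230));P=P[(P[:,2]>55)&(P[:,2]<100)]
print('flange z pct',np.percentile(P[:,2],[10,50,90,98]).round(1))
s=r.read_state();print(s['time'],s['contact_force'])
cv2.imwrite('pics/s4.png',c['pixels'][60:400,120:520,::-1])
E
```

```text
handle top 111.64818159948891 [510.6 -26.4  98.4]
flange z pct [62.8 64.5 69.6 71.4]
35.6667 [-0.21000464  0.01275303 -0.38260498]
```

View pics/s4.png

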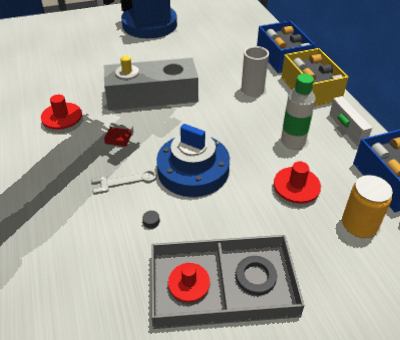

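The picture shows the arbor seated flush in the turntable at (193,150), handle top at 112 mm as expected. The cap lies flat in the empty half at (189,282), and everything else is where it was.

```bash
python3 -c "
from workcell import r
print(r.finish_job())"
```

```text
the job is handed in; nothing more can be done
None
```

The job is done and handed in at about 36 s: the cap stands flat, knob up, in the empty half of the tray, and the arbor dropped twice and now sits flush in the socket, released, with nothing else seen to have moved.

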